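# Shut off the bench air outlet and snap its dust cap on

## Task

Shut the bench air outlet down so that no plaster dust gets into it. First turn the red handwheel clockwise, a little over one full turn, until it stops at shut; then press the blue dust cap squarely down onto the upright nipple until it clicks and sits flat on the black seal all round, and finish holding it there: the fingers still on the cap, pressing it firmly down on the seal, not letting go. Leave the cast, the pot and the dark bottle standing where they are.

Things in the scene. Friction and masses are not known exactly. Their poses are not given: they have to be found in the camera images.
- outlet: fixed air outlet: steel base plate 76 x 226 x 8 mm lying on the worktop, 226 mm along its own y, with a shut-off valve under a red handwheel at its +y end, a small gauge in the middle (top at 62 mm) and an upright steel nipple at its -y end. Origin: centre of the plate's underside; z up, x away from the robot at yaw 0. A feed pipe stands behind the valve, up to 72 mm along +x.
- valve_axis (a point): point on the handwheel's upright turning axis, 70 mm from the outlet's origin along the outlet's +y and 78 mm above the worktop. The wheel is 96 mm across; its rim's top is 76 mm above the worktop.
- handle_mid (a point): grip point of the black crank handle that stands on the handwheel's rim: an upright round knob 17 mm thick and 38 mm tall (79 to 117 mm above the worktop), 42 mm from the wheel's axis; the point lies on the handle's axis 103 mm above the worktop. The handle spins freely on its own pin, so a gripper can hold it and go round the circle without turning.
- valve (a joint): angle of the handwheel in rad: grows as it turns clockwise seen from above; 0 is fully open, the stop at 7.0 is shut. Starts between 0 and 0.6. Turning takes about 2 N at the handle; it stays where it is left.
- nipple_seat (a point): centre of the top face of the black rubber seal (42 mm across) round the nipple's foot, 46 mm above the worktop, 75 mm from the outlet's origin along its -y. The nipple is 21 mm thick, 22 mm tall above the seal, its tip tapered to 14 mm. Three sprung balls 6 mm above the seal make the click: the cap passes them at a push of 8 to 15 N, the force drops, then it meets the seal.
- seal: the black rubber seal ring round the foot of the nipple, fixed; its origin is the same point as nipple_seat.
- cap: blue round dust cap, loose, about 45 g, standing mouth down on the worktop: ribbed body 36 mm across (38 mm over its ribs) and 34 mm high, with a skirt 46 mm across and 3 mm high at its foot; the mouth is 23.4 mm across and 28 mm deep. Origin: centre of the mouth's plane at its foot; z up to the closed top. Grip the body from above, above the skirt.
- cap_top (a point): centre of the cap's flat closed top, 34 mm above its foot.
- cast: white plaster dental cast, 68 x 66 x 29 mm, loose on the worktop; leave it alone. Origin: centre of its underside.
- pot: small pot with a red lid, 41 mm across, 44 mm high, loose; leave it alone. Origin: centre of its underside.
- ink: dark bottle with a blue screw cap, 54 mm across, 96 mm high, loose; leave it alone. Origin: centre of its underside.
Mind the look-alikes: they are no part of the job. Several things look just like the cap: the one meant starts nearest to the robot's base.

How it is judged:
By the outcome, as a careful person would: the job done as asked, in the order asked, and still so for the second after the job is handed in, while the arm keeps its last pose, push and grip.
It also fails if it takes over 72 s, if anything falls off the work surface, if the arm or the gripper's body presses on something with over 40 N, if the wrist force passes 120 N, or if a joint passes its speed limit or range.

## Robot

A 7-joint arm with a two-finger parallel gripper is mounted at the origin on a cart in front of the work surface, level with it; the furniture and walls round the work are solid. World frame = base frame: x ahead of the robot, y to its left, z up, the work surface at z = 0. Lengths are in m, angles in rad, forces in N, time in s.
With the tool pointing down it reaches from about 0.375 to 0.925 m from the base axis. Payload 3.1 kg.
Tool frame: the origin (TCP) lies between the finger pads; the fingertips stand 19 mm ahead of it and the grasp point (between the pads) is the TCP; z points along the fingers, y is the line along which they close (so a half turn about z gives the same grasp; the last joint's range is limited). The gripper opens to 85 mm and grips with 20 to 120 N. Pads are 22 mm wide; open, the fingers measure 114 mm over their backs; the gripper's body (76 mm by 85 mm) begins 54 mm behind the grasp point. The pads swing forward as they close: fully open they stand 13 mm farther back than shut.
Start: joints at [-1.256, 0.383, 0.044, 1.598, -0.018, 1.161, -0.05], TCP at [0.261, 0.595, 0.25] pointing down, gripper open.
Joint ranges: [-2.61, 2.61], [-0.41, 2.15], [-1.48, 1.57], [0, 2.5], [-1.57, 4.71], [0.05, 1.97], [-2.85, 2.85]. Speed limits (rad/s): [2.79, 2.79, 3.14, 3.14, 3.14, 3.14, 3.14].

## Interface

Orientations are given as a unit quaternion [x, y, z, w].
In Python, from bench import move_ptp, movel, move_j, move_gripper, pause, inverse_kinematics, read_camera, camera_params, MotionError, sign_off, look_for, tip_of, read_time_s, read_qpos, read_joint_vel, read_effort, read_eef_pos, read_tcp_rot, read_ft_force, read_ft_torque, read_finger_gap, read_grasp_force gives the robot as it stands. Calls block until the motion is done:
- move_ptp(position, orientation): joint-space move of the TCP to a pose.
- movel(position, orientation=None, speed=0.15): straight line of the TCP; orientation=None keeps the orientation; speed is the mean speed in m/s.
- move_j(angles): joint-space move.
- move_gripper(opening, effort=None): finger opening in m; effort is the grip in N (None keeps the last); returns when the fingers have stopped.
- pause(seconds).
- inverse_kinematics(position, orientation): joint angles nearest the present ones, or None.
- read_camera(name): name is "scene" or "top" or "wrist"; returns the picture (384x512x3 uint8, red, green, blue); there is no depth.
- camera_params(name): a dict with "K" (3x3 intrinsics, pixels), "camera_from_world" (4x4, takes a point from world to camera coordinates). Camera axes: x right, y down, z forward; pixel columns grow to the right and rows downward; lengths in m; the calibration is good to about 2 mm. The wrist camera is an equidistant fisheye: a pixel r from the principal point sees the ray r / f radians off the axis. A picture is of the moment at which its call begins: read the wrist's pose just before it. camera_params takes no time and is no camera call; for the wrist camera it gives the pose at the moment of the call.
A pose or a line that the arm cannot do raises MotionError and nothing moves.
- sign_off(): hands the job in; it is judged then, once.
Trained networks look in the newest picture that a camera, given by its name, has taken for a name from the list of things; names that differ only in an ending like _2 or _b are one class to them, and where a whole thing is asked for, a point or a joint stands for the part that bears it (a point fixed in the world has none). Each returns a list of dicts, best first, with "confidence" (0 to 1); they miss things now and then, are a little off and sometimes report something else, mostly with a low value. They report only what shows in the picture. A call takes as long as a camera call. They do not tell look-alikes from the thing itself.
- look_for(camera, name): "at" ([column, row] in pixels, amid what is visible of it).
- tip_of(camera, name): "at" ([column, row] in pixels: a listed point, or the origin of a listed thing).
Readings, each from a call of its own:
- read_time_s(): time.
- read_qpos(): joint angles.
- read_joint_vel(): joint speeds.
- read_effort(): joint torques, N m.
- read_eef_pos(): TCP position.
- read_tcp_rot(): TCP orientation.
- read_ft_force(): force on the tool from outside, world axes, zero at the start.
- read_ft_torque(): the same for the moment, N m.
- read_finger_gap(): finger opening in m.
- read_grasp_force(): force on a finger pad.
Only numpy, scipy, OpenCV 4.12 (cv2) and the standard library are available. Lean on these libraries where they do the work, as an engineer would, in place of code of your own. Each camera call takes 0.05 s, during which the arm holds its last target. There are 200 camera calls.

## Working session

There is one attempt and no reset: what is moved stays moved. The work goes in short steps, each a Python script; the robot and the scene stay as the last script left them, time stands still between calls to the robot, and variables do not carry over. Pictures are saved under pics/ and viewed, at most 10 in all, crops included, and the job is handed in when it is done.

```bash
mkdir -p pics; ls
cat > h.py <<'E'
import numpy as np, cv2
from bench import *
def ray(cam,px):
    p=camera_params(cam);K=np.array(p["K"]);T=np.array(p["camera_from_world"])
    x=(px[0]-K[0,2])/K[0,0];y=(px[1]-K[1,2])/K[1,1]
    if cam=="wrist":
        r=np.hypot(x,y);s=np.sin(r)/max(r,1e-9);d=np.array([x*s,y*s,np.cos(r)])
    else: d=np.array([x,y,1.])
    R=T[:3,:3];return -R.T@T[:3,3],R.T@d
def at_z(cam,px,z):
    c,d=ray(cam,px);return c+d*(z-c[2])/d[2]
def proj(cam,P):
    p=camera_params(cam);K=np.array(p["K"]);T=np.array(p["camera_from_world"])
    q=T[:3,:3]@np.array(P)+T[:3,3]; return (K@(q/q[2]))[:2]
def save(cam,n):
    im=read_camera(cam);cv2.imwrite(f"pics/{n}.png",im[:,:,::-1]);return im
E
python3 - <<'E'
from h import *
a=save("scene","s0");b=save("top","t0")
Z=dict(valve_axis=.078,handle_mid=.103,nipple_seat=.046,cap_top=.034,cap=0,outlet=0,cast=0,pot=0,ink=0)
for c in("scene","top"):
  for n,z in Z.items():
    for d in tip_of(c,n)[:6]: print(c,n,round(d["confidence"],2),np.round(d["at"],0),at_z(c,d["at"],z).round(4))
print(read_time_s(),read_tcp_rot(),read_eef_pos())
cv2.imwrite("pics/both0.png",np.vstack([a,b])[:,:,::-1][:, :])
E
python3 -c "
import cv2;a=cv2.imread('pics/both0.png');cv2.imwrite('pics/both1.png',cv2.hconcat([cv2.resize(a[:384],(400,300)),cv2.resize(a[384:],(400,300))]))"
```

```text
pics
scene valve_axis 0.84 [188. 164.] [0.5173 0.1328 0.078 ]
scene handle_mid 0.59 [192. 162.] [0.5134 0.0987 0.103 ]
scene handle_mid 0.55 [181. 155.] [0.5127 0.1558 0.103 ]
scene nipple_seat 0.86 [216. 200.] [ 0.4878 -0.0359  0.046 ]
scene cap_top 0.8 [290. 246.] [ 0.5209 -0.3035  0.034 ]
scene cap_top 0.76 [353. 299.] [ 0.5034 -0.5105  0.034 ]
scene cap_top 0.73 [322. 331.] [ 0.3916 -0.5062  0.034 ]
scene cap_top 0.49 [253. 248.] [ 0.4452 -0.2384  0.034 ]
scene cap 0.65 [288. 254.] [ 0.5175 -0.2998  0.    ]
scene cap 0.64 [254. 258.] [ 0.442  -0.2437  0.    ]
scene cap 0.58 [347. 302.] [ 0.5053 -0.4973  0.    ]
scene outlet 0.57 [202. 194.] [0.5037 0.0587 0.    ]
scene cast 0.92 [308. 287.] [ 0.4752 -0.4045  0.    ]
scene pot 0.72 [215. 153.] [0.681  0.2068 0.    ]
scene pot 0.42 [247. 174.] [0.6746 0.0303 0.    ]
scene ink 0.68 [248. 173.] [0.6839 0.0311 0.    ]
top valve_axis 0.74 [161. 207.] [0.5158 0.1184 0.078 ]
top valve_axis 0.28 [212. 214.] [ 0.4915 -0.0228  0.078 ]
top handle_mid 0.39 [144. 206.] [0.5165 0.1592 0.103 ]
top nipple_seat 0.92 [210. 215.] [ 0.4895 -0.014   0.046 ]
top cap_top 0.58 [290. 230.] [ 0.4397 -0.241   0.034 ]
top cap_top 0.55 [379. 242.] [ 0.4007 -0.4924  0.034 ]
top cap_top 0.52 [311. 206.] [ 0.5084 -0.3038  0.034 ]
top cap_top 0.51 [377. 203.] [ 0.5111 -0.4937  0.034 ]
top cap 0.75 [312. 202.] [ 0.5217 -0.3117  0.    ]
top cap 0.7 [290. 232.] [ 0.4359 -0.2434  0.    ]
top cap 0.45 [376. 210.] [ 0.493  -0.4991  0.    ]
top outlet 0.62 [190. 212.] [0.501  0.0518 0.    ]
top outlet 0.26 [201. 154.] [0.6753 0.0145 0.    ]
top cast 0.59 [342. 219.] [ 0.4682 -0.3991  0.    ]
top pot 0.7 [142. 157.] [0.6738 0.1948 0.    ]
top ink 0.77 [199. 157.] [0.6685 0.0216 0.    ]
1.0 [ 2.04931915e-01  9.78776231e-01  1.01345674e-05 -1.60782933e-06] [0.26075608 0.59540948 0.25029528]
```

View pics/t0.png

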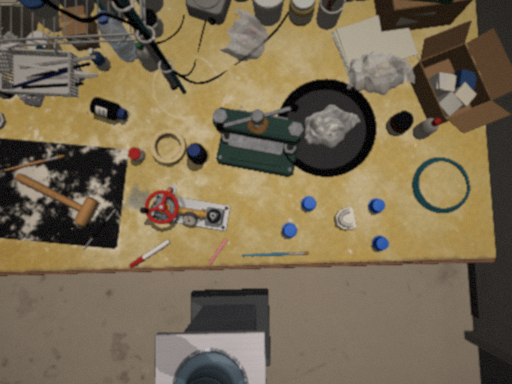

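View pics/s0.png

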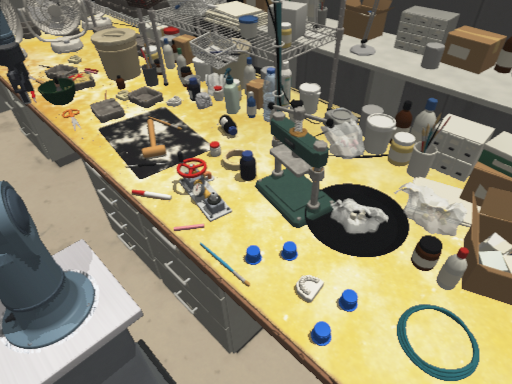

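The top picture shows the outlet with its red wheel at (161,207) and nipple at (212,215), and four blue caps. The one nearest the base is at (290,230). Next I'll look from close up with the wrist camera.

```bash
cat >> h.py <<'E'
from scipy.spatial.transform import Rotation as Ro
def down(psi): return (Ro.from_euler('z',psi)*Ro.from_quat([0,1,0,0])).as_quat()
E
python3 - <<'E'
from h import *
t=read_time_s()
move_ptp([0.48,0.05,0.30],down(0))
print(read_time_s()-t,read_qpos())
w=save("wrist","w0")
p=camera_params("wrist");T=np.array(p["camera_from_world"]);print((-T[:3,:3].T@T[:3,3]).round(3),T[:3,:3].round(2).tolist())
Z=dict(valve_axis=.078,handle_mid=.103,nipple_seat=.046,cap_top=.034,outlet=0)
for n,z in Z.items():
    for d in tip_of("wrist",n)[:4]: print(n,round(d["confidence"],2),np.round(d["at"],0),at_z("wrist",d["at"],z).round(4))
E
```

```text
2.1167 [-6.89115956e-01  7.33359067e-04  5.02966061e-01  1.94879621e+00
 -4.63552906e-04  1.19198879e+00  1.38685386e+00]
[0.407 0.052 0.424] [[-0.0, 1.0, -0.0], [0.96, 0.0, 0.29], [0.29, 0.0, -0.96]]
valve_axis 0.8 [311. 200.] [0.5146 0.1181 0.078 ]
handle_mid 0.65 [348. 275.] [0.6093 0.1699 0.103 ]
handle_mid 0.52 [348. 198.] [0.5046 0.1581 0.103 ]
nipple_seat 0.69 [201. 173.] [ 0.4879 -0.0219  0.046 ]
cap_top 0.96 [ 62. 143.] [ 0.4386 -0.2473  0.034 ]
outlet 0.66 [253. 177.] [0.5047 0.0454 0.    ]
```

View pics/w0.png

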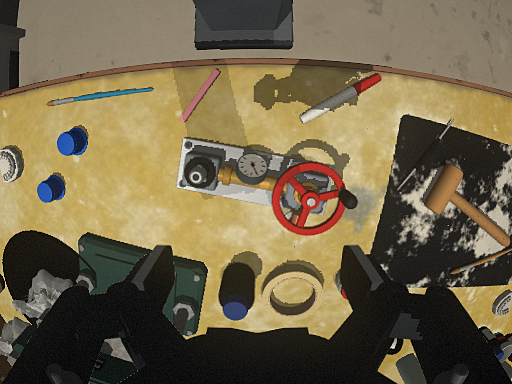

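The wrist view shows the wheel hub at (311,200), the black handle at (348,198), the nipple at (201,173), and the nearest cap at about (70,140). Now for closer looks over the cap, the nipple and the wheel.

Run:
```python
from h import *
Z=dict(valve_axis=.078,handle_mid=.103,nipple_seat=.046,cap_top=.034,cap=0)
def see(names):
  for n in names:
    for d in tip_of("wrist",n)[:2]: print(n,round(d["confidence"],2),np.round(d["at"],0),at_z("wrist",d["at"],Z[n]).round(4))
ims=[]
for p,names in [((0.46,-0.245,0.20),["cap_top","cap"]),((0.51,-0.022,0.20),["nipple_seat","valve_axis"]),((0.52,0.13,0.22),["valve_axis","handle_mid","nipple_seat"])]:
    move_ptp(p,down(0)); pause(.15); ims.append(read_camera("wrist")); print(p,read_eef_pos().round(4)); see(names)
print(read_time_s(), read_ft_force())
cv2.imwrite("pics/w1.png",cv2.resize(cv2.hconcat(ims[1:]),(800,300))[:,:,::-1])
```

```text
(0.46, -0.245, 0.2) [ 0.4611 -0.2435  0.2002]
cap_top 0.97 [199. 233.] [ 0.5165 -0.3056  0.034 ]
cap_top 0.82 [257. 166.] [ 0.443  -0.2429  0.034 ]
cap 0.81 [ 67. 212.] [ 0.5074 -0.4989  0.    ]
cap 0.73 [209. 223.] [ 0.5177 -0.2999  0.    ]
(0.51, -0.022, 0.2) [ 0.5098 -0.0244  0.2001]
nipple_seat 0.82 [256. 164.] [ 0.4874 -0.0249  0.046 ]
valve_axis 0.73 [405. 201.] [0.5153 0.1168 0.078 ]
(0.52, 0.13, 0.22) [0.5201 0.1278 0.2199]
valve_axis 0.72 [248. 183.] [0.5133 0.1201 0.078 ]
handle_mid 0.63 [298. 183.] [0.5074 0.1631 0.103 ]
nipple_seat 0.74 [115. 155.] [ 0.4884 -0.0252  0.046 ]
nipple_seat 0.69 [247. 186.] [0.5251 0.1184 0.046 ]
7.125 [-0.3936295   0.684667   -0.28021227]
```

View pics/w1.png

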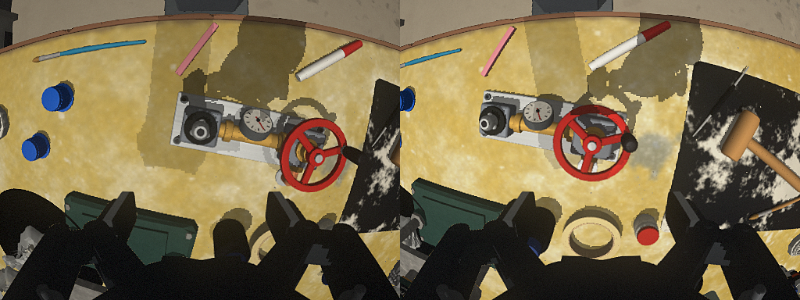

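Run:
```python
from h import *
A=np.array([.514,.119]);r=.042;ph=np.arctan2(.042,-.007)
P=lambda a,z=.105:[*(A+r*np.array([np.cos(a),np.sin(a)])),z]
q=down(0)
move_gripper(.06,30)
move_ptp(P(ph,.17),q); movel(P(ph),q,.1); print(read_ft_force().round(1),read_time_s())
f0=read_ft_force()
move_gripper(0.0,30); pause(.1)
print("gap",read_finger_gap(),read_grasp_force(),(read_ft_force()-f0).round(1),read_eef_pos().round(4),P(ph))
a=ph
for k in range(10):
    a-=.15; movel(P(a),q,.08); f=read_ft_force()-f0
    e=read_eef_pos()[:2]-A
    print(round(ph-a,2),"tan",round(float(f[:2]@[np.sin(a),-np.cos(a)]),1),"rad",round(float(f[:2]@[np.cos(a),np.sin(a)]),1),"z",f[2].round(1),round(float(np.arctan2(e[1],e[0])-a),3),round(np.hypot(*e),4),round(read_time_s(),2))
    if np.linalg.norm(f)>30: break
```

```text
[0.9 0.1 0.2] 8.65
gap 0.015237700670379994 29.72743511083536 [-1.5 -5.2  6. ] [0.5079 0.1583 0.1058] [np.float64(0.507095242533175), np.float64(0.16042854480095003), 0.105]
0.15 tan -0.3 rad -5.4 z 6.2 -0.029 0.0401 9.47
0.3 tan -0.1 rad -5.9 z 6.3 -0.031 0.0404 9.72
0.45 tan -1.0 rad -4.3 z 6.4 -0.027 0.0408 9.97
0.6 tan 1.0 rad -4.7 z 6.6 -0.023 0.0412 10.22
0.75 tan -0.0 rad -4.7 z 7.6 -0.015 0.0416 10.47
0.9 tan -0.1 rad -4.4 z 6.8 -0.005 0.042 10.72
1.05 tan -0.3 rad -4.0 z 6.0 0.006 0.0424 10.97
1.2 tan -0.2 rad -2.4 z 5.7 0.018 0.0428 11.22
1.35 tan -1.7 rad -1.7 z 5.7 0.029 0.0432 11.47
1.5 tan -0.8 rad -0.9 z 5.2 0.036 0.0435 11.72
```

Run:
```python
from h import *
A=np.array([.514,.119]);r=.042;ph=np.arctan2(.042,-.007)
P=lambda a,z=.105:[*(A+r*np.array([np.cos(a),np.sin(a)])),z]
q=down(0);f0=np.array([.9,.1,.2]);a=ph-1.5;E=[]
while ph-a<7.4:
    a-=.15; movel(P(a),q,.1); f=read_ft_force()-f0
    p=read_eef_pos();e=p[:2]-A;E.append(p[:2])
    t=float(f[:2]@[np.sin(a),-np.cos(a)])
    print(round(ph-a,2),"tan",round(t,1),"rad",round(float(f[:2]@[np.cos(a),np.sin(a)]),1),"z",f[2].round(1),round(float((np.arctan2(e[1],e[0])-a+3.14)%6.283-3.14),3),round(np.hypot(*e),4),round(read_time_s(),1))
    if abs(t)>14 or np.linalg.norm(f)>30: break
E=np.array(E)[:-2];s=np.linalg.lstsq(np.c_[2*E,np.ones(len(E))],(E**2).sum(1),rcond=None)[0]
print("centre",s[:2],"r",np.sqrt(s[2]+s[:2]@s[:2]), read_finger_gap())
e=read_eef_pos()[:2]-s[:2];print("angle",np.arctan2(e[1],e[0]))
save("wrist","w2")
```

```text
1.65 tan -2.3 rad 2.1 z 4.3 0.032 0.0438 12.0
1.8 tan -0.8 rad 4.9 z 2.7 0.01 0.0441 12.2
1.95 tan -2.2 rad 5.3 z 3.5 -0.005 0.0444 12.5
2.1 tan -0.2 rad 5.3 z 3.7 -0.013 0.0447 12.7
2.25 tan 0.9 rad 3.7 z 4.3 -0.019 0.0448 13.0
2.4 tan -0.0 rad 4.9 z 5.2 -0.022 0.0449 13.2
2.55 tan 0.7 rad 3.0 z 4.9 -0.021 0.0449 13.5
2.7 tan 1.1 rad 3.6 z 6.8 -0.02 0.0448 13.7
2.85 tan 0.0 rad 4.2 z 8.2 -0.017 0.0447 14.0
3.0 tan 0.1 rad 2.5 z 9.0 -0.013 0.0445 14.2
3.15 tan 1.1 rad 2.6 z 10.7 -0.01 0.0442 14.5
3.3 tan 0.6 rad 2.6 z 9.8 -0.006 0.0439 14.7
3.45 tan 0.1 rad 2.3 z 10.8 -0.004 0.0436 15.0
3.6 tan 0.4 rad 2.9 z 11.2 -0.004 0.0432 15.2
3.75 tan 0.9 rad 1.9 z 11.6 -0.004 0.0428 15.5
3.9 tan -0.1 rad 1.8 z 11.8 -0.007 0.0424 15.7
4.05 tan -0.6 rad 0.2 z 10.9 -0.01 0.0419 16.0
4.2 tan -0.5 rad -0.5 z 10.2 -0.012 0.0415 16.2
4.35 tan -0.3 rad -1.5 z 8.4 -0.015 0.0411 16.5
4.5 tan -1.3 rad -2.3 z 6.7 -0.015 0.0407 16.7
4.65 tan -0.1 rad -3.8 z 5.6 -0.013 0.0403 17.0
4.8 tan 0.3 rad -5.3 z 4.7 -0.011 0.0401 17.2
4.95 tan 0.3 rad -4.8 z 5.2 -0.007 0.0398 17.5
5.1 tan -0.4 rad -4.9 z 4.2 -0.002 0.0396 17.7
5.25 tan 0.6 rad -5.6 z 3.3 0.001 0.0394 18.0
5.4 tan 0.7 rad -5.6 z 5.4 0.004 0.0393 18.2
5.55 tan -0.2 rad -6.0 z 6.5 0.007 0.0392 18.5
5.7 tan -0.2 rad -4.5 z 7.4 0.008 0.0392 18.7
5.85 tan -0.0 rad -5.4 z 8.4 0.009 0.0392 19.0
6.0 tan -0.1 rad -5.4 z 9.9 0.008 0.0394 19.2
6.15 tan -0.2 rad -4.1 z 10.5 0.007 0.0395 19.5
6.3 tan -1.0 rad -3.5 z 10.1 0.006 0.0397 19.7
6.45 tan -0.1 rad -3.4 z 11.1 0.004 0.04 20.0
6.6 tan -0.3 rad -2.4 z 12.3 0.005 0.0403 20.2
6.75 tan -0.9 rad -1.8 z 11.1 0.005 0.0407 20.5
6.9 tan -7.7 rad -3.1 z 18.2 0.094 0.0409 20.7
7.05 tan -15.7 rad -7.1 z 28.5 0.232 0.0409 21.0
centre [0.51607614 0.11703729] r 0.0420301644886284 0.015584086119051158
angle 1.2635630943739222
```

View pics/w2.png

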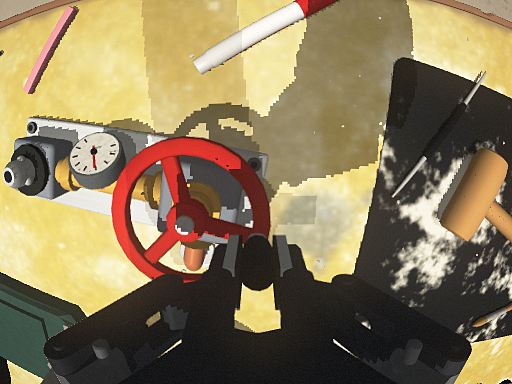

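The wheel turned about 6.79 rad before it hit a firm stop, which matches shut. The picture shows the handle at (258,262) between the fingers. I'll release it and go for the cap, gripping lightly crosswise first so it's centred both ways.

Run:
```python
from h import *
C=np.array([.5161,.1170]);a=1.2636-.06
movel([*(C+.042*np.array([np.cos(a),np.sin(a)])),.105],down(0),.1)
f=read_ft_force();print(f.round(1),read_eef_pos().round(4))
move_gripper(.06); p=read_eef_pos(); movel([p[0],p[1],.2],down(0),.2)
print(read_time_s())
c=np.array([.444,-.2435])
print([inverse_kinematics([*c,.025],down(s)) for s in (np.pi/2,-np.pi/2)])
move_ptp([c[0]+.03,c[1],.2],down(0))
for n,z in (("cap_top",.034),):
    read_camera("wrist")
    for d in tip_of("wrist",n)[:3]: print(n,round(d["confidence"],2),at_z("wrist",d["at"],z).round(4))
print(read_time_s(),read_qpos().round(2))
```

```text
[-3.9  0.4 14.9] [0.5282 0.1573 0.1056]
22.3833
[array([ 1.42012982,  0.92979428, -1.25250775,  2.03737271,  1.06536315,
        1.05524931,  2.76675788]), array([-0.20565673,  0.56998273,  0.73864963,  2.10744429, -0.61022775,
        0.68672108,  0.94413882])]
cap_top 0.89 [ 0.3953 -0.508   0.034 ]
cap_top 0.78 [ 0.4428 -0.2419  0.034 ]
cap_top 0.68 [ 0.5028 -0.4994  0.034 ]
23.975 [-0.53  0.39  1.12  1.97 -0.41  1.04  2.34]
```

Run:
```python
from h import *
c=np.array([.444,-.2425])
move_gripper(.07)
move_ptp([*c,.09],down(0)); movel([*c,.026],down(0),.1); f0=read_ft_force()
move_gripper(0,20); print("gap",read_finger_gap(),(read_ft_force()-f0).round(1),read_eef_pos().round(4))
move_gripper(.07); movel([*c,.09],down(0),.15)
s=-np.pi/2
move_ptp([*c,.09],down(s)); movel([*c,.026],down(s),.1); f0=read_ft_force()
move_gripper(0,100); print("gap",read_finger_gap(),(read_ft_force()-f0).round(1),read_eef_pos().round(4),read_grasp_force())
movel([*c,.13],down(s),.15); print("gap",read_finger_gap(),read_time_s(),read_qpos().round(2))
move_ptp([.4902,-.0257,.15],down(s)); pause(.1)
print(read_time_s(),read_qpos().round(2),read_eef_pos().round(4),read_ft_force().round(2))
save("wrist","w3")
for n,z in (("nipple_seat",.046),("valve_axis",.078),("cap",.124),("cap_top",.158)):
    for d in tip_of("wrist",n)[:2]: print(n,round(d["confidence"],2),np.round(d["at"]),at_z("wrist",d["at"],z).round(4))
```

```text
gap 0.03658171437386113 [-1.5  1.7  4. ] [ 0.4445 -0.2427  0.0267]
gap 0.033671258770255036 [-1.4  1.8  5.4] [ 0.4444 -0.2428  0.0271] 98.73854940757155
gap 0.033835711513341964 30.2 [-0.63  0.73  1.36  2.08 -0.84  1.07  1.16]
31.1917 [-1.14  0.75  1.47  2.1  -0.85  1.12  0.74] [ 0.4894 -0.028   0.1499] [-0.38  0.15  0.  ]
nipple_seat 0.87 [257. 200.] [ 0.4894 -0.0254  0.046 ]
valve_axis 0.88 [299.   6.] [0.5177 0.1182 0.078 ]
cap 0.63 [257. 245.] [ 0.4896 -0.0269  0.124 ]
cap 0.23 [274. 108.] [0.4986 0.0472 0.124 ]
cap_top 0.59 [256. 275.] [ 0.4892 -0.0249  0.158 ]
```

View pics/w3.png

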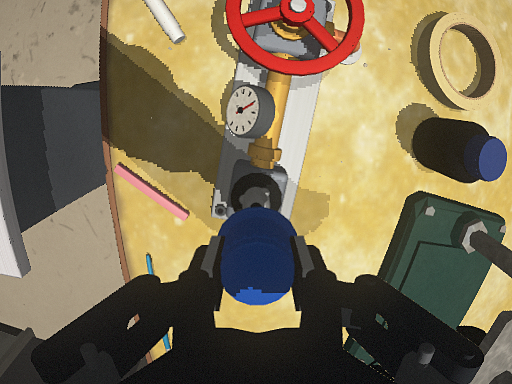

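The picture shows the cap upright in the fingers at (257,255) and the nipple just beyond it at (257,190). I'll descend in steps and watch the force.

Run:
```python
from h import *
s=down(-np.pi/2);g=np.array([.4895,-.0257]);cmd=g.copy()
movel([*cmd,.101],s,.1)
for _ in range(2):
    pause(.1); cmd+=g-read_eef_pos()[:2]; movel([*cmd,.101],s,.05)
pause(.1);print(read_eef_pos().round(4),cmd,read_ft_force().round(1));f0=read_ft_force()
z=.101
while z>.080:
    z-=.0015; movel([*cmd,z],s,.04); f=read_ft_force()-f0
    print(round(z,4),read_eef_pos().round(4),f.round(1),round(read_finger_gap(),4))
    if f[2]>6 or np.hypot(*f[:2])>6: break
print(read_time_s(),read_ft_torque().round(2))
```

```text
[ 0.4894 -0.0258  0.101 ] [ 0.48937692 -0.02576823] [ 0.5 -0.5 -0.1]
0.0995 [ 0.4892 -0.0257  0.0994] [-1.1  0.1  0.2] 0.0338
0.098 [ 0.4893 -0.0258  0.0979] [-0.2  0.3 -0.6] 0.0335
0.0965 [ 0.4893 -0.0258  0.0964] [ 0.2  0.4 -0.2] 0.0337
0.095 [ 0.4893 -0.0257  0.0949] [-1.   1.3 -1. ] 0.0334
0.0935 [ 0.4893 -0.0258  0.0934] [-0.8  0.8  0.6] 0.0337
0.092 [ 0.4893 -0.0258  0.0919] [-0.8  0.8 -0.4] 0.0337
0.0905 [ 0.4893 -0.0257  0.0904] [-0.8  0.7  0.1] 0.0339
0.089 [ 0.4893 -0.0257  0.0889] [-0.9  0.6 -0.1] 0.0337
0.0875 [ 0.4893 -0.0258  0.0874] [-0.1  0.  -0.1] 0.0335
0.086 [ 0.4893 -0.0257  0.0859] [-0.9  0.7 -1.1] 0.0335
0.0845 [ 0.4893 -0.0258  0.0844] [0.2 0.8 0.2] 0.0337
0.083 [ 0.4893 -0.0257  0.083 ] [-0.7  1.3 -0.3] 0.0336
0.0815 [ 0.4894 -0.0258  0.0819] [-1.7  0.9  4.7] 0.0336
0.08 [ 0.4894 -0.0257  0.0807] [-2.8  1.9  8.1] 0.0337
36.3833 [ 0.36  0.63 -0.03]
```

Run:
```python
from h import *
s=down(-np.pi/2);cmd=[.48938,-.02577];f0=np.array([.5,-.5,-.1])
z=.080
while z>.060:
    z-=.001; movel([*cmd,z],s,.04); pause(.05); f=read_ft_force()-f0
    e=read_eef_pos();print(round(z,4),e.round(4),f.round(1),round(read_finger_gap(),4))
    if (f[2]>22 and e[2]<.0765) or f[2]>32 or np.hypot(*f[:2])>15: break
print(read_time_s(),read_ft_torque().round(2)); save("wrist","w4")
```

```text
0.079 [ 0.489  -0.0255  0.0794] [-3.9  3.   6.7] 0.0337
0.078 [ 0.4888 -0.0253  0.0775] [-2.2  1.4 -0.9] 0.0334
0.077 [ 0.4885 -0.0253  0.0756] [ -0.3   0.6 -10.7] 0.0341
0.076 [ 0.4887 -0.0254  0.0753] [-0.9  1.7 -8.5] 0.0336
0.075 [ 0.489  -0.0256  0.0749] [-2.2  1.7 -7.8] 0.0337
0.074 [ 0.4896 -0.0259  0.0741] [-1.9  1.7 -6.1] 0.0338
0.073 [ 0.4898 -0.0261  0.0734] [-2.6  1.5 -2.2] 0.0336
0.072 [ 0.4898 -0.0261  0.0731] [-4.2  1.8  4.3] 0.0338
0.071 [ 0.4898 -0.0261  0.0731] [-7.2  4.5 12.1] 0.0338
0.07 [ 0.4898 -0.0261  0.073 ] [-8.9  5.1 21.5] 0.0337
0.069 [ 0.4898 -0.0261  0.073 ] [-11.5   6.5  29.2] 0.0336
39.6833 [1.08 2.54 0.08]
```

View pics/w4.png

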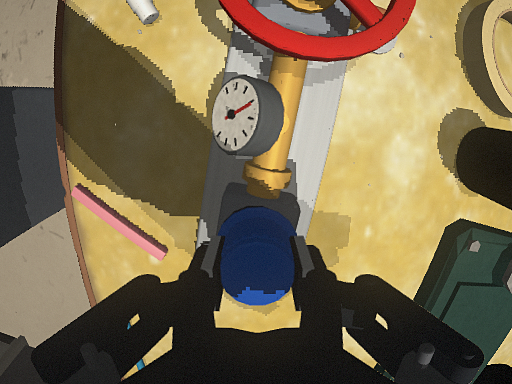

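The cap clicked at z≈0.077 and stopped dead at 0.073, which is the seal height plus the 27 mm grip offset. The picture shows it down at (257,255). I'll trim the side force, check the push holds, and hand in.

Run:
```python
from h import *
s=down(-np.pi/2);f0=np.array([.5,-.5,-.1])
movel([.4887,-.0253,.069],s,.04)
for _ in range(3): pause(.4); print((read_ft_force()-f0).round(1),read_eef_pos().round(4),read_finger_gap())
print("tilt deg",np.degrees(np.arccos(-Ro.from_quat(read_tcp_rot()).as_matrix()[2,2])),read_grasp_force(),read_time_s())
f=read_ft_force()-f0
if 18<f[2]<38: print(sign_off())
```

```text
[-10.8   4.6  26.8] [ 0.4898 -0.0261  0.073 ] 0.033930657091937814
[-10.3   6.1  26.4] [ 0.4898 -0.0261  0.073 ] 0.03354849148307554
[-9.9  4.7 26.3] [ 0.4898 -0.0261  0.073 ] 0.033527192192947274
tilt deg 0.20483340028170283 104.13807447999716 41.1833
the job is handed in; nothing more can be done
None
```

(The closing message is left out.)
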